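# Close the small gearbox with its matching cover

### The arm

A 6-joint arm with a two-finger parallel gripper is mounted at the origin on the work surface. World frame = base frame: x ahead of the robot, y to its left, z up, the work surface at z = 0. Lengths are in m, angles in degrees, forces in N, time in s.
With the tool pointing down it reaches from about 0.425 to 1.125 m from the base axis. Payload 14.9 kg.
Tool frame: the origin (TCP) lies midway between the tips of the shut fingers; the grasp point (between the pads) lies 19 mm behind it; z points along the fingers, y is the line along which they close (so a half turn about z gives the same grasp; the last joint's range is limited). The gripper opens to 91 mm and grips with 3 to 60 N. Pads are 32 mm wide; open, the fingers measure 118 mm over their backs; the gripper's body (76 mm by 178 mm) begins 60 mm behind the grasp point.
Start: joints at [-76.163, 21.709, 99.362, -0, 58.929, -1.908], TCP at [0.19, -0.674, 0.214] pointing down, gripper open.
Joint ranges: [-158.91, 158.91], [-42.39, 125.64], [0.06, 152.35], [-60.88, 240.88], [17.5, 164.5], [-176.32, 176.32]. Speed limits (degrees/s): [108.29, 108.29, 136.94, 180, 180, 180].

### API

Orientations are given as a 3x3 rotation matrix whose columns are the frame's x, y, z axes.
In Python, from rig import manip gives the robot as it stands.
- The arm moves only by the tool jog_arm, never from a script. Its argument "increments" is a list of rows, each a list of 2 entries, a list of its own where there are three numbers: the shift along the tool's x, y, z as a fraction of full scale, then the turn, a rotation vector about the tool's x, y, z as a fraction of full scale. A call has 1 to 20 rows; each row is the pose to reach, as a shift and turn from the pose commanded when the call began, along the tool's axes at that moment; what a row does not reach only later rows make up. Full scale, the value 1, is 0.2 m for a shift and 45 degrees for a turn. A row lasts 1/12 s, in which the tool goes at most 41.7 mm and 7.16 degrees, less where a joint would pass 70% of its speed; a pose out of reach is approached as far as the arm can. A call with a number of a shift or a turn outside -1 to 1 is refused whole. A call with a gripper value outside its range is refused whole. "claw" is the closure, from 0 (fully open) to 1 (shut), set as the call begins (left out, the last holds). The fingers move at their own pace and stop on an object; the grip force is fixed at half the most. Time passes only in rows, so rows that repeat a pose let the fingers close. It gives the time, the measured TCP pose, the force, the opening and the grip force at its end, in the units of the state.
- manip.sense(): the state, without advancing time (a new reading comes with each control period).
- manip.snapshot(name): name is "scene" or "top" or "wrist"; returns a dict with "frame" (400x640x3 uint8, red, green, blue), "fx", "fy", "cx", "cy" (pixels), "distortion" ([k1, k2, p1, p2, k3] as OpenCV has them; the pictures are not rectified), "rvec" (rotation vector, rad) and "tvec" (3), from world to camera coordinates, as OpenCV has them; the wrist camera has in their place "tool_from_camera" (4x4, takes a point from camera to tool coordinates, whose origin is the TCP and whose axes are the flange's). Camera axes: x right, y down, z forward; pixel columns grow to the right and rows downward; lengths in m; the calibration is good to about 2 mm. A picture is of the moment at which its call begins: read the wrist's pose just before it. There is no depth.
- manip.sign_off(): hands the job in; it is judged then, once.
The state is a dict: "time_s": time; "joints": joint angles; "qvel": joint speeds; "effort": joint torques, N m; "eef_pos": TCP position; "ee_rot": TCP orientation; "contact_force": force on the tool from outside, world axes, zero at the start; "ft_torque": the same for the moment, N m; "gripper_width": finger opening in m; "gripper_force": force on a finger pad.
Only numpy, scipy, OpenCV 4.12 (cv2) and the standard library are available. Lean on these libraries where they do the work, as an engineer would, in place of code of your own. Each camera call takes 0.05 s, during which the arm holds its last target. There are 200 camera calls.

### The job

A dipstick has been left lying across the open gearbox housing. Lay it flat inside the shallow wooden tool rest first; then set the housing's matching stepped cover, handle rib up, squarely on the housing with its nose over the housing's nose and its edges flush all round, so that the bolt holes line up. Set the cover down rather than dropping it, and leave the other things on the surface where they are.

Things in the scene. Friction and masses are not known exactly. Their poses are not given: they have to be found in the camera images.
- housing: Open-topped aluminium gearbox housing, fixed, 140 mm long (x), 60 mm high. Stepped outline: wide part x = -70 to +20 mm, 90 mm wide (y); nose x = +20 to +70 mm, 56 mm wide. Walls 10 mm thick, flat top at z = 60 mm; gear wheels inside reach z = 32 mm. Origin: centre of the 140 x 90 mm outline, on the underside; z up. Stands in the middle of the surface, at varying yaw.
- housing_wide_end (a point): Middle of the outer top edge of the housing's wide end: (-70, 0, 60) mm in the housing's frame.
- housing_nose_end (a point): Middle of the outer top edge of the housing's nose end: (70, 0, 60) mm in the housing's frame.
- cover: Matching cover, loose, 0.2 to 0.4 kg: 8 mm aluminium plate with the housing's outline (wide part x = -70 to +20 mm, 90 mm wide; nose x = +20 to +70 mm, 56 mm wide), lying rib up. Handle rib on top along x: 70 mm long (x = -42 to +28 mm), 16 mm thick (y = -8 to +8 mm), z = 8 to 38 mm. Origin: centre of the 140 x 90 mm outline, on the underside.
- cover_rib (a point): Grip point in the handle rib over the cover's centre of mass: (-7, 0, 30) mm in the cover's frame, 8 mm below the rib's top.
- cover_wide_end (a point): Middle of the lower edge of the cover's wide end: (-70, 0, 0) mm in the cover's frame; belongs over housing_wide_end.
- cover_nose_end (a point): Middle of the lower edge of the cover's nose end: (70, 0, 0) mm in the cover's frame; belongs over housing_nose_end.
- dipstick: Flat loose aluminium gauge rod, 80 g, 10 mm thick (z), 180 mm long (x = -90 to +90 mm): bar 14 mm wide from x = -90 to +62 mm, then a round head of 34 mm diameter centred at x = +73 mm. Starts lying across the side walls of the housing's wide part. Origin: middle of its length, on the underside.
- dipstick_tip (a point): Tip of the dipstick: (-90, 0, 0) mm in its frame.
- dipstick_head (a point): End of the dipstick's round head: (90, 0, 0) mm in its frame.
- tool_rest: Shallow empty wooden tray, fixed, 242 mm (x) by 106 mm (y), 16 mm high; walls 7 mm thick, inside 228 x 92 mm, inner floor at z = 7 mm. Origin: centre of its underside. It stands on one side of the housing and the cover lies on the other; which is which varies.
- square_cover: A cover of another gearbox, not for this job: plain rectangular aluminium plate 110 x 100 x 8 mm with a similar rib, 38 mm high in all. Leave alone. Origin: centre of its underside.
- canister: Closed blue plastic canister, 100 mm diameter, 190 mm high. Leave alone. Origin: centre of its underside.
- carton: Cardboard carton 85 x 110 x 75 mm (x, y, z). Leave alone. Origin: centre of its underside.
- bottle: Upright white plastic bottle, 58 mm diameter, 185 mm high. Leave alone. Origin: centre of its underside.
- jar: Amber glass jar, 62 mm diameter, 100 mm high. Leave alone. Origin: centre of its underside.
- saucer: White ceramic saucer of steel nuts, 132 mm diameter, about 25 mm high. Leave alone. Origin: centre of its underside.
- wrench: Steel wrench 170 mm long lying flat on the surface just beyond the housing. Leave alone. Origin on its underside, along its length.

How it is judged (in metres and radians):
On the way, in this order (a step that is already met when the one before it is completed fails the run):
1. the dipstick lies flat inside the wooden tool rest, released (x of dipstick_tip in the frame of tool_rest between -0.116 and 0.116 m and y of dipstick_tip in the frame of tool_rest between -0.048 and 0.048 m and z of dipstick_tip in the frame of tool_rest between 0.003 and 0.0135 m and x of dipstick_head in the frame of tool_rest between -0.116 and 0.116 m and y of dipstick_head in the frame of tool_rest between -0.048 and 0.048 m and z of dipstick_head in the frame of tool_rest between 0.003 and 0.0135 m and linear speed of dipstick below 0.03 m/s and contact force between dipstick and the fingers below 0.05 N), for 0.2 s.
2. the stepped cover lies aligned on the housing, released (horizontal distance between cover_wide_end and housing_wide_end below 0.005 m and horizontal distance between cover_nose_end and housing_nose_end below 0.005 m and z of cover in the frame of housing between 0.057 and 0.063 m and angle between cover's own z axis and vertical below 0.04 rad and linear speed of cover below 0.03 m/s and contact force between cover and the fingers below 0.05 N), for 0.2 s.
At the end, for the whole second after the job is handed in: The dipstick lies released and at rest on the floor of the wooden tool rest, both its ends inside the tray walls; the stepped cover lies released, at rest, level (within 0.04 rad) and rib up on the top of the housing, its wide-end and nose-end marks each within 5 mm horizontally of the housing's (all of step 1 and all of step 2); the robot touches nothing.
It fails at once if a bystander (square cover, canister, carton, bottle, jar, saucer or wrench) is moved by more than 40 mm (distance of any of square_cover, canister, carton, bottle, jar, saucer, wrench from where it was at the start of the episode above 0.04 m).
It fails at once if the cover is dropped (falls faster than 0.5 m/s out of the gripper, about 13 mm) (linear speed of cover above 0.5 m/s and contact force between cover and the fingers below 0.01 N).
It also fails if it takes over 64 s, if anything falls off the work surface, if the arm or the gripper's body presses on something with over 40 N, if the wrist force passes 120 N, or if a joint passes its speed limit or range.

## Working session

There is one attempt and no reset: what is moved stays moved. The work goes in short steps, Python scripts to look and compute and a tool call to move; the robot and the scene stay as the last step left them, time stands still between calls to the robot, and variables do not carry over. Pictures are saved under pics/ and viewed, at most 10 in all, crops included, and the job is handed in when it is done.

Besides the shell and the picture viewer there is one more tool, called after ">>>" as name([rows], argument=value, ...), one row to a line, values as JSON. jog_arm: Moves the arm, as the interface text tells. Its arguments: {"type":"object","properties":{"increments":{"type":"array"},"claw":{"type":"number"}},"required":["increments"]}

```bash
mkdir -p pics
cat > look.py <<'E'
import cv2,numpy as np
from rig import manip
def snap(n,f):
    s=manip.snapshot(n); cv2.imwrite(f'pics/{f}.png',s['frame'][:,:,::-1]); 
    import pickle; pickle.dump(s,open(f'pics/{f}.pkl','wb')); return s
def load(f):
    import pickle; return pickle.load(open(f'pics/{f}.pkl','rb'))
def ray(s,uv,z,tool=None):
    """pixels to world points on plane z; tool=(R,p) for wrist"""
    K=np.array([[s['fx'],0,s['cx']],[0,s['fy'],s['cy']],[0,0,1]]);uv=np.float64(uv).reshape(-1,1,2)
    n=cv2.undistortPoints(uv,K,np.array(s['distortion'])).reshape(-1,2);d=np.c_[n,np.ones(len(n))]
    if tool is None:
        R=cv2.Rodrigues(np.float64(s['rvec']))[0];C=-R.T@np.ravel(s['tvec']);d=d@R
    else:
        T=np.array(s['tool_from_camera']);Rt,p=map(np.array,tool);C=Rt@T[:3,3]+p;d=d@(Rt@T[:3,:3]).T
    return C+d*((z-C[2])/d[:,2])[:,None]
E
python3 - <<'E'
from look import *
for n in("scene","top"):
    s=snap(n,n+'0'); R=cv2.Rodrigues(np.float64(s['rvec']))[0];print(n,s['fx'],-R.T@np.ravel(s['tvec']),R.round(2).tolist())
st=manip.sense();print(st['eef_pos'],st['ee_rot'])
E
```

```text
scene 404.08540478282623 [1.07498828 0.7119069  1.00631406] [[-0.81, 0.59, -0.01], [0.43, 0.58, -0.69], [-0.4, -0.56, -0.72]]
top 411.99888420626496 [4.44807940e-01 7.85493224e-04 1.41040029e+00] [[0.02, -1.0, -0.01], [-1.0, -0.02, -0.09], [0.09, 0.01, -1.0]]
[ 0.18984473 -0.67340613  0.21334836] [[ 9.62470708e-01  2.71385467e-01 -2.56085997e-04]
 [ 2.71385587e-01 -9.62470242e-01  9.46427508e-04]
 [ 1.03715189e-05 -9.80406802e-04 -9.99999519e-01]]
```

View pics/top0.png

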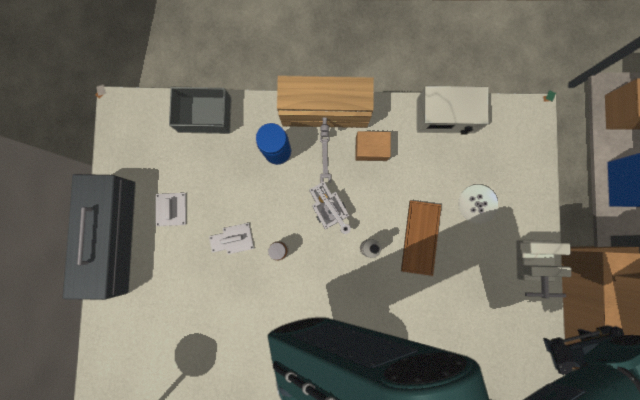

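View pics/scene0.png

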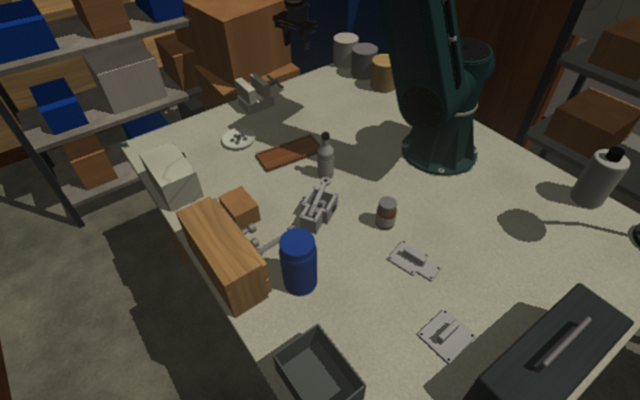

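The top view shows the housing near px (328,206) with the dipstick across it, the cover at (232,238), the tool rest at (421,237), the jar at (278,251) and the bottle at (371,248). The scene view agrees. Next I'll enlarge the housing and cover regions.

Run:
```python
from look import *
t=load('top0');im=t['frame'][:,:,::-1]
a=cv2.resize(im[165:265,200:360],None,fx=5,fy=5,interpolation=cv2.INTER_CUBIC)
cv2.imwrite('pics/crop1.png',a)
hsv=cv2.cvtColor(im,cv2.COLOR_BGR2HSV)
m=cv2.inRange(hsv,(3,90,40),(20,255,255));m[:, :395]=0;m[:,450:]=0;m[:190]=0;m[290:]=0
c=max(cv2.findContours(m,0,2)[0],key=cv2.contourArea);b=cv2.boxPoints(cv2.minAreaRect(c))
w=ray(t,b,.016);print(w.round(3),w.mean(0),np.linalg.norm(np.diff(w,axis=0),axis=1))
print('coarse',ray(t,[[328,207]],.06).round(3),ray(t,[[232,238]],.008).round(3),ray(t,[[278,251],[371,248]],.1).round(3))
```

```text
[[ 0.35  -0.265  0.016]
 [ 0.59  -0.294  0.016]
 [ 0.579 -0.401  0.016]
 [ 0.34  -0.37   0.016]] [ 0.46474653 -0.33258724  0.016     ] [0.2415386  0.10734191 0.24090368]
coarse [[ 0.557 -0.018  0.06 ]] [[0.449 0.305 0.008]] [[ 0.411  0.138  0.1  ]
 [ 0.426 -0.155  0.1  ]]
```

View pics/crop1.png

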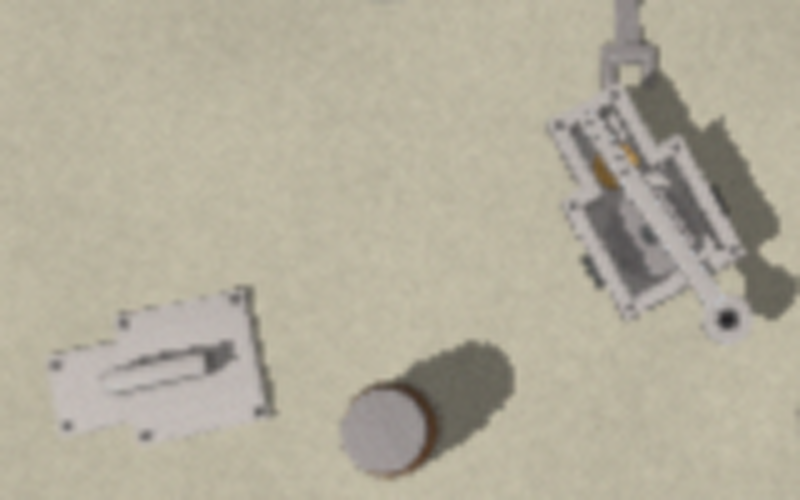

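The crop shows the housing's nose pointing up and left. Its nose end is around crop (585,107) and its wide end around (685,283). The dipstick runs from its tip near (595,115) to its head at (727,318). The cover's nose points left, at (58,393), and its wide end is at (257,350).

Next I'll move so the wrist camera can look at the housing.

```bash
cat > plan.py <<'E'
import sys,numpy as np
from scipy.spatial.transform import Rotation as Ro
from rig import manip
def go(p,yaw=None):
    """fractions for a target TCP world pos and tool-x yaw (tool down); relative to measured pose"""
    st=manip.sense();R=np.array(st['ee_rot']);d=(R.T@(np.array(p)-st['eef_pos']))
    rv=np.zeros(3)
    if yaw is not None:
        c,s=np.cos(np.radians(yaw)),np.sin(np.radians(yaw))
        rv=np.degrees(Ro.from_matrix(R.T@np.array([[c,s,0],[s,-c,0],[0,0,-1]])).as_rotvec())
    print('t',round(st['time_s'],2),'shift',(d/.2).round(4),'turn',(rv/45).round(4),'rows',np.ceil(max(np.linalg.norm(d)/.0417,np.linalg.norm(rv)/7.16)))
if __name__=='__main__':
    a=list(map(float,sys.argv[1:]));go(a[:3],a[3] if len(a)>3 else None)
E
python3 plan.py .5 -.05 .4 33; python3 -c "
from rig import manip;s=manip.snapshot('wrist');print(s['tool_from_camera'],s['fx'])"
```

```text
t 0.1 shift [ 2.3385 -2.5801 -0.9307] turn [-1.200e-03 -2.000e-04 -3.834e-01] rows 18.0
[[ 4.28390055e-04 -9.62545417e-01 -2.71120151e-01  7.69526083e-02]
 [ 9.99999887e-01  4.68385376e-04 -8.28126964e-05 -4.69574085e-04]
 [ 2.06699695e-04 -2.71120085e-01  9.62545509e-01 -1.70211092e-01]
 [ 0.00000000e+00  0.00000000e+00  0.00000000e+00  1.00000000e+00]] 354.6312284675438
```

>>> jog_arm([
  [[0.8,-0.86,-0.93],[0,0,0]],
  [[0.8,-0.86,-0.93],[0,0,0]],
  [[0.8,-0.86,-0.93],[0,0,0]],
  [[0.8,-0.86,-0.93],[0,0,0]],
  [[0.8,-0.86,-0.93],[0,0,0]],
  [[0.8,-0.86,-0.93],[0,0,0]],
  [[0.8,-0.86,-0.93],[0,0,0]],
  [[0.8,-0.86,-0.93],[0,0,0]],
], claw=0.5)

```text
time_s: 0.82
eef_pos: [0.2992, -0.4626, 0.4045]
ee_rot: [[0.962, 0.273, 0.003], [0.273, -0.962, -0.004], [0.002, 0.005, -1.0]]
contact_force: [1.0, -0.6, 1.5]
gripper_width: 0.046
gripper_force: 0.0
```

>>> jog_arm([
  [[0.8,-0.86,0],[0,0,0]],
  [[0.8,-0.86,0],[0,0,0]],
  [[0.8,-0.86,0],[0,0,0]],
  [[0.8,-0.86,0],[0,0,0]],
  [[0.8,-0.86,0],[0,0,0]],
  [[0.8,-0.86,0],[0,0,0]],
  [[0.8,-0.86,0],[0,0,0]],
])

```text
time_s: 1.4
eef_pos: [0.4059, -0.2525, 0.3997]
ee_rot: [[0.962, 0.275, 0.0], [0.275, -0.962, 0.001], [0.0, -0.001, -1.0]]
contact_force: [0.2, -0.7, 0.2]
gripper_width: 0.0458
gripper_force: 0.0
```

>>> jog_arm([
  [[0.74,-0.86,0],[0,0,-0.383]],
  [[0.74,-0.86,0],[0,0,-0.383]],
  [[0.74,-0.86,0],[0,0,-0.383]],
  [[0.74,-0.86,0],[0,0,-0.383]],
  [[0.74,-0.86,0],[0,0,-0.383]],
  [[0.74,-0.86,0],[0,0,-0.383]],
  [[0.74,-0.86,0],[0,0,-0.383]],
  [[0.74,-0.86,0],[0,0,-0.383]],
  [[0.74,-0.86,0],[0,0,-0.383]],
])

```text
time_s: 2.15
eef_pos: [0.5001, -0.0509, 0.3996]
ee_rot: [[0.839, 0.544, -0.001], [0.544, -0.839, -0.0], [-0.001, -0.0, -1.0]]
contact_force: [0.0, -0.1, 0.6]
gripper_width: 0.0458
gripper_force: 0.0
```

Run:
```python
from look import *
import pickle
st=manip.sense();print(st['time_s'],st['eef_pos'],np.array(st['ee_rot']).round(4).tolist(),np.abs(st['qvel']).max(),st['gripper_width'])
s=snap('wrist','w1');s['tool']=(st['ee_rot'],st['eef_pos']);pickle.dump(s,open('pics/w1.pkl','wb'))
```

```text
2.15 [ 0.50012332 -0.0509212   0.39959135] [[0.839, 0.5442, -0.0006], [0.5442, -0.839, -0.0002], [-0.0006, -0.0002, -1.0]] 0.8777343972560578 0.04581531384894292
```

View pics/w1.png

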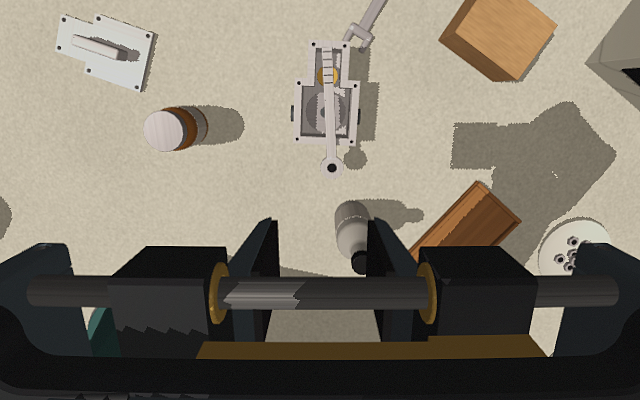

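The wrist view shows the housing at px (325,92) with its nose up, the dipstick head at (332,168) and its tip near (327,45). The cover is at (107,50), nose left.

I'll enlarge those parts for corners and run masks on them.

Run:
```python
from look import *
s=load('w1');im=s['frame'][:,:,::-1]
a=cv2.resize(im[32:182,280:380],None,fx=4,fy=4,interpolation=cv2.INTER_CUBIC)
b=cv2.resize(im[5:105,50:150+0],None,fx=4,fy=4,interpolation=cv2.INTER_CUBIC)
hsv=cv2.cvtColor(im,cv2.COLOR_BGR2HSV)
print('floor',hsv[200,200],'cover',hsv[40,70],'wall',hsv[44,330],'head',hsv[160,330],'bar',hsv[120,332])
m=((hsv[:,:,1]<28)&(hsv[:,:,2]>140)).astype(np.uint8)*255
mm=cv2.cvtColor(cv2.resize(m[5:105,50:150],None,fx=2,fy=2),8); 
o=np.zeros((600,800,3),np.uint8);o[:,:400]=a;o[:400,400:]=b;o[400:,400:600]=mm
mh=cv2.cvtColor(cv2.resize(m[32:182,280:380],(133,200)),8);o[400:,620:753]=mh
cv2.imwrite('pics/crop2.png',o)
```

```text
floor [ 21  37 200] cover [ 26  10 209] wall [ 12  19 198] head [ 11  21 193] bar [ 13  21 194]
```

View pics/crop2.png

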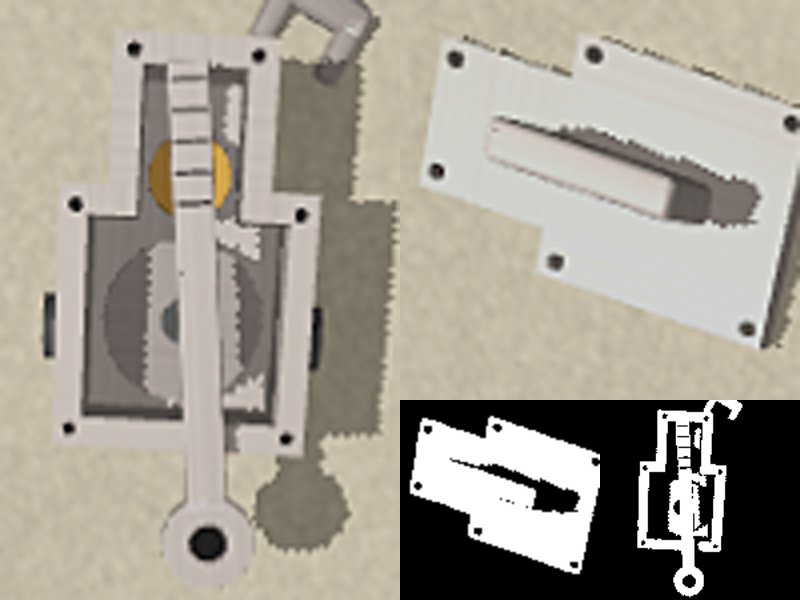

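The crop shows six clear bolt holes on each part. Housing holes in the crop are (134,48), (259,55), (76,204), (301,215), (69,428) and (287,438). Cover holes are (456,58), (594,54), (792,122), (437,171), (556,261) and (747,328). The dipstick head's hole is at (208,543) and the bar is centred at about (190,90).

```bash
cat >> look.py <<'E'
def dark(s,uv,r=3):
    g=cv2.cvtColor(s['frame'],cv2.COLOR_RGB2GRAY).astype(float);out=[]
    for u,v in uv:
        for _ in range(4):
            x0,y0=int(round(u))-r,int(round(v))-r;p=g[y0:y0+2*r+1,x0:x0+2*r+1];w=np.clip(np.median(p)-15-p,0,None)
            yy,xx=np.mgrid[y0:y0+2*r+1,x0:x0+2*r+1];u,v=(w*xx).sum()/w.sum(),(w*yy).sum()/w.sum()
        out.append((u,v))
    return np.array(out)
def kabsch(A,B):
    a,b=A-A.mean(0),B-B.mean(0);th=np.arctan2((a[:,0]*b[:,1]-a[:,1]*b[:,0]).sum(),(a*b).sum())
    R=np.array([[np.cos(th),-np.sin(th)],[np.sin(th),np.cos(th)]]);t=B.mean(0)-R@A.mean(0)
    return np.degrees(th),R,t,np.linalg.norm(A@R.T+t-B,axis=1)
E
python3 - <<'E'
from look import *
s=load('w1');T=s['tool']
# order: nose L,nose R,mid L,mid R,wide L,wide R (looking nose up)
h=np.array([(134,48),(259,55),(76,204),(301,215),(69,428),(287,438)])/4-.375+[280,32]
c=(np.array([(437,171),(456,58),(556,261),(594,54),(747,328),(792,122)])-[400,0])/4-.375+[50,5]
H=ray(s,dark(s,h),.06,T)[:,:2];C=ray(s,dark(s,c),.008,T)[:,:2]
print(H.round(4).tolist());print(C.round(4).tolist())
for X in(H,C):print([round(float(np.linalg.norm(X[i]-X[j])),4) for i,j in((0,1),(2,3),(4,5),(0,4),(1,5),(2,4),(3,5))])
th,R,t,e=kabsch(C,H);print('C->H turn',th,'res',e)
a=H[[0,1]].mean(0)-H[[4,5]].mean(0);print('housing yaw',np.degrees(np.arctan2(a[1],a[0])),'cover yaw',np.degrees(np.arctan2(*(C[[0,1]].mean(0)-C[[4,5]].mean(0))[::-1])))
hd=(np.array([(208,543)])/4-.375)+[280,32]
D=ray(s,np.r_[hd,np.array([(190,90),(206,480),(188,62)])/4-.375+[280,32]],.07,T);print('dip',D.round(4))
ax=D[1]-D[0];print('axis tip-ward',np.degrees(np.arctan2(ax[1],ax[0])))
u=ax/np.linalg.norm(ax);print('com x=12:',D[0]+u*.061,'tip',D[0]+u*.163)
E
```

```text
[[0.6152, 0.0391], [0.6362, 0.0028], [0.5619, 0.0284], [0.601, -0.0382], [0.4955, -0.0097], [0.5347, -0.0768]]
[[0.4103, 0.3689], [0.4509, 0.3785], [0.4046, 0.3151], [0.4802, 0.3331], [0.4221, 0.2402], [0.4983, 0.2583]]
[0.0419, 0.0772, 0.0777, 0.1293, 0.1291, 0.0765, 0.0768]
[0.0417, 0.0777, 0.0783, 0.1293, 0.1291, 0.077, 0.0769]
C->H turn -73.17455795882233 res [0.00015433 0.00014062 0.00056475 0.00013655 0.00021074 0.00044343]
housing yaw 30.157889457321907 cover yaw 103.37888686772214
dip [[ 0.4892 -0.0733  0.07  ]
 [ 0.6135  0.0156  0.07  ]
 [ 0.5078 -0.0603  0.07  ]
 [ 0.6204  0.021   0.07  ]]
axis tip-ward 35.604828310015996
com x=12: [ 0.5388125  -0.03780258  0.07      ] tip [0.62174377 0.02158095 0.07      ]
```

```bash
python3 plan.py .544 -.034 .0615 35.6
python3 - <<'E'
from look import *
s=load('w1');t=load('top0')
print('top-view head/jar/bottle check',ray(t,[[200+727/5,165+318/5]],.07).round(3),ray(s,[[168,130],[355,262]],.1,s['tool']).round(3))
E
```

```text
t 2.2 shift [0.2318 0.0475 1.6909] turn [-0.0001  0.0005 -0.0595] rows 9.0
top-view head/jar/bottle check [[ 0.487 -0.076  0.07 ]] [[ 0.418  0.14   0.1  ]
 [ 0.396 -0.175  0.1  ]]
```

>>> jog_arm([
  [[0.232,0.0475,0.95],[0,0,-0.06]],
  [[0.232,0.0475,0.95],[0,0,-0.06]],
  [[0.232,0.0475,0.95],[0,0,-0.06]],
  [[0.232,0.0475,0.95],[0,0,-0.06]],
  [[0.232,0.0475,0.95],[0,0,-0.06]],
  [[0.232,0.0475,0.95],[0,0,-0.06]],
  [[0.232,0.0475,0.95],[0,0,-0.06]],
  [[0.232,0.0475,0.95],[0,0,-0.06]],
], claw=0.64)

```text
time_s: 2.87
eef_pos: [0.5451, -0.0337, 0.2119]
ee_rot: [[0.813, 0.582, 0.002], [0.582, -0.813, -0.0], [0.001, 0.001, -1.0]]
contact_force: [-0.2, 0.7, 1.3]
gripper_width: 0.0329
gripper_force: 0.0
```

>>> jog_arm([
  [[0,0,0.2],[0,0,0]],
  [[0,0,0.4],[0,0,0]],
  [[0,0,0.55],[0,0,0]],
  [[0,0,0.65],[0,0,0]],
  [[0,0,0.7],[0,0,0]],
  [[0,0,0.72],[0,0,0]],
  [[0,0,0.735],[0,0,0]],
  [[0,0,0.741],[0,0,0]],
  [[0,0,0.741],[0,0,0]],
  [[0,0,0.741],[0,0,0]],
])

```text
time_s: 3.7
eef_pos: [0.5453, -0.0329, 0.063]
ee_rot: [[0.812, 0.583, 0.002], [0.583, -0.812, -0.0], [0.001, 0.001, -1.0]]
contact_force: [0.1, -0.0, -0.2]
gripper_width: 0.0329
gripper_force: 0.0
```

```bash
python3 plan.py .544 -.034 .0615 35.6
```

```text
t 3.7 shift [-0.0084  0.0007  0.0073] turn [ 0.0016 -0.0018  0.0018] rows 1.0
```

Close and lift 0.19 m after the fingers close.

>>> jog_arm([
  [[0,0,0.007],[0,0,0]],
  [[0,0,0.007],[0,0,0]],
  [[0,0,0.007],[0,0,0]],
  [[0,0,0.007],[0,0,0]],
  [[0,0,0.007],[0,0,0]],
  [[0,0,0.007],[0,0,0]],
  [[0,0,0.007],[0,0,0]],
  [[0,0,0.007],[0,0,0]],
  [[0,0,0.007],[0,0,0]],
  [[0,0,0.007],[0,0,0]],
], claw=1)

```text
time_s: 4.53
eef_pos: [0.5445, -0.0328, 0.0604]
ee_rot: [[0.812, 0.583, 0.0], [0.583, -0.812, 0.0], [0.0, 0.0, -1.0]]
contact_force: [-1.7, 0.3, 5.7]
gripper_width: 0.0136
gripper_force: 30.0
```

>>> jog_arm([
  [[0,0,-0.05],[0,0,0]],
  [[0,0,-0.15],[0,0,0]],
  [[0,0,-0.3],[0,0,0]],
  [[0,0,-0.5],[0,0,0]],
  [[0,0,-0.7],[0,0,0]],
  [[0,0,-0.85],[0,0,0]],
  [[0,0,-0.95],[0,0,0]],
  [[0,0,-0.95],[0,0,0]],
  [[0,0,-0.95],[0,0,0]],
])

```text
time_s: 5.28
eef_pos: [0.5447, -0.0329, 0.2515]
ee_rot: [[0.812, 0.583, 0.002], [0.583, -0.812, -0.0], [0.002, 0.001, -1.0]]
contact_force: [-0.5, 0.1, -0.9]
gripper_width: 0.0134
gripper_force: 30.0
```

```bash
python3 plan.py .459 -.333 .25 -6.9
python3 - <<'E'
from look import *
import pickle
st=manip.sense();s=snap('wrist','w2');s['tool']=(st['ee_rot'],st['eef_pos']);pickle.dump(s,open('pics/w2.pkl','wb'))
E
```

```text
t 5.28 shift [-1.2233  0.969   0.0068] turn [ 0.001  -0.0026  0.9462] rows 8.0
```

View pics/w2.png

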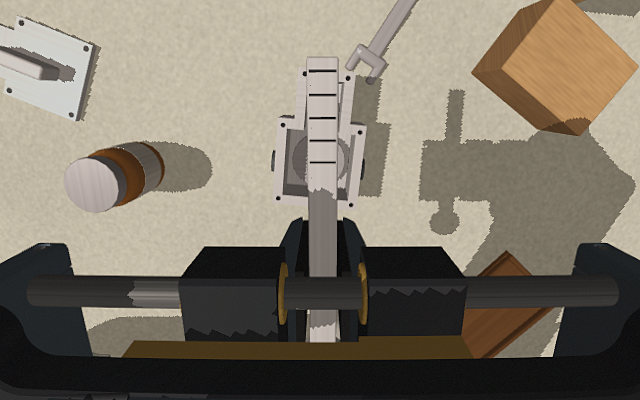

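The dipstick is gripped and level; its bar runs straight up the image at u≈322. Carry it to the tray.

>>> jog_arm([
  [[-0.15,0.25,0],[0,0,0.05]],
  [[-0.3,0.48,0],[0,0,0.15]],
  [[-0.45,0.7,0],[0,0,0.3]],
  [[-0.6,0.9,0],[0,0,0.45]],
  [[-0.62,0.97,0],[0,0,0.6]],
  [[-0.62,0.97,0],[0,0,0.75]],
  [[-0.62,0.97,0],[0,0,0.87]],
  [[-0.62,0.97,0],[0,0,0.946]],
  [[-0.62,0.97,0],[0,0,0.946]],
  [[-0.62,0.97,0],[0,0,0.946]],
])

```text
time_s: 6.17
eef_pos: [0.5562, -0.2624, 0.2488]
ee_rot: [[0.993, -0.118, -0.002], [-0.118, -0.993, 0.001], [-0.002, -0.001, -1.0]]
contact_force: [-0.3, 0.5, -0.5]
gripper_width: 0.0137
gripper_force: 30.0
```

```bash
python3 plan.py .459 -.333 .15 -6.9
python3 - <<'E'
from look import *
import pickle
st=manip.sense();s=snap('wrist','w3');s['tool']=(st['ee_rot'],st['eef_pos']);pickle.dump(s,open('pics/w3.pkl','wb'))
E
```

```text
t 6.17 shift [-0.4399  0.4082  0.4945] turn [-0.0011  0.0029  0.0029] rows 4.0
```

View pics/w3.png

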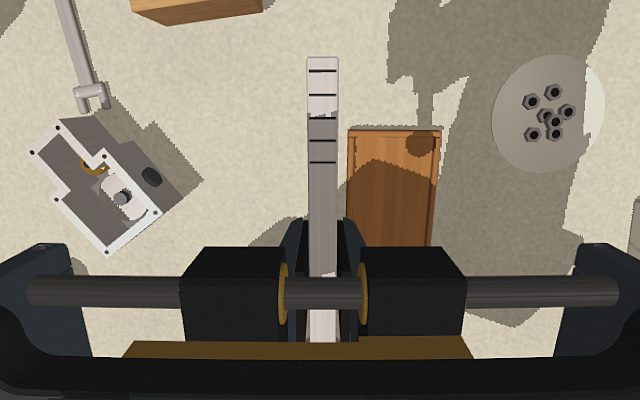

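The tray's far end corners are at px (348,130) and (441,128), and it is parallel to the dipstick. I'll check its centre from these.

Run:
```python
from look import *
s=load('w3');w=ray(s,[[348,130],[441,128]],.016,s['tool']);d=w[1]-w[0];print(w.round(4),np.linalg.norm(d));n=np.array([d[1],-d[0]])/np.linalg.norm(d[:2]);n*=np.sign(n[0])
print('yaw',np.degrees(np.arctan2(n[1],n[0])),'centre',w.mean(0)[:2]-n*.121)
```

```text
[[ 0.5923 -0.2949  0.016 ]
 [ 0.5826 -0.3993  0.016 ]] 0.10489219303421483
yaw -5.325243465390404 centre [ 0.46699333 -0.33586082]
```

>>> jog_arm([
  [[-0.15,0.14,0.15],[0,0,0]],
  [[-0.3,0.28,0.32],[0,0,0]],
  [[-0.42,0.4,0.45],[0,0,0]],
  [[-0.44,0.41,0.494],[0,0,0]],
  [[-0.44,0.41,0.494],[0,0,0]],
  [[-0.44,0.41,0.494],[0,0,0]],
])

```text
time_s: 6.72
eef_pos: [0.4585, -0.3333, 0.1503]
ee_rot: [[0.993, -0.12, -0.002], [-0.12, -0.993, 0.002], [-0.002, -0.001, -1.0]]
contact_force: [0.4, -0.1, -0.6]
gripper_width: 0.0132
gripper_force: 30.0
```

```bash
python3 plan.py .459 -.333 .0095 -6.9
```

```text
t 6.72 shift [ 4.00e-03 -6.00e-04  7.04e-01] turn [-0.0018  0.0028  0.0007] rows 4.0
```

>>> jog_arm([
  [[0.01,-0.01,0.15],[0,0,0]],
  [[0.01,-0.01,0.3],[0,0,0]],
  [[0.01,-0.01,0.45],[0,0,0]],
  [[0.01,-0.01,0.57],[0,0,0]],
  [[0.01,-0.01,0.64],[0,0,0]],
  [[0.01,-0.01,0.68],[0,0,0]],
  [[0.01,-0.01,0.7],[0,0,0]],
  [[0.01,-0.01,0.708],[0,0,0]],
  [[0.01,-0.01,0.708],[0,0,0]],
  [[0.01,-0.01,0.708],[0,0,0]],
])

```text
time_s: 7.55
eef_pos: [0.4627, -0.3322, 0.011]
ee_rot: [[0.993, -0.12, 0.001], [-0.12, -0.993, -0.001], [0.001, 0.001, -1.0]]
contact_force: [-0.7, 0.9, -1.2]
gripper_width: 0.0137
gripper_force: 30.0
```

>>> jog_arm([
  [[0,0,0],[0,0,0]],
  [[0,0,0],[0,0,0]],
  [[0,0,0],[0,0,0]],
  [[0,0,0],[0,0,0]],
  [[0,0,0],[0,0,0]],
  [[0,0,0],[0,0,0]],
  [[0,0,-0.1],[0,0,0]],
  [[0,0,-0.25],[0,0,0]],
  [[0,0,-0.45],[0,0,0]],
  [[0,0,-0.65],[0,0,0]],
  [[0,0,-0.85],[0,0,0]],
  [[0,0,-1],[0,0,0]],
  [[0,0,-1],[0,0,0]],
  [[0,0,-1],[0,0,0]],
], claw=0.6)

```text
time_s: 8.72
eef_pos: [0.4626, -0.3324, 0.2116]
ee_rot: [[0.993, -0.12, 0.003], [-0.12, -0.993, -0.002], [0.003, 0.002, -1.0]]
contact_force: [-0.2, 0.5, -0.3]
gripper_width: 0.0365
gripper_force: 0.0
```

```bash
python3 plan.py .459 -.333 .35 20
python3 - <<'E'
from look import *
import pickle
st=manip.sense();s=snap('wrist','w4');s['tool']=(st['ee_rot'],st['eef_pos']);pickle.dump(s,open('pics/w4.pkl','wb'))
t=snap('top','top4');s2=snap('scene','sc4')
a=s['frame'][:,:,::-1][:340,200:520];b=cv2.resize(t['frame'][190:290,390:460,::-1],None,fx=3.4,fy=3.4)
cv2.imwrite('pics/c4.png',np.hstack([a,b[:340]]))
E
```

```text
t 8.72 shift [-0.0154  0.0064 -0.6919] turn [ 0.0031 -0.0032 -0.5976] rows 4.0
```

View pics/c4.png

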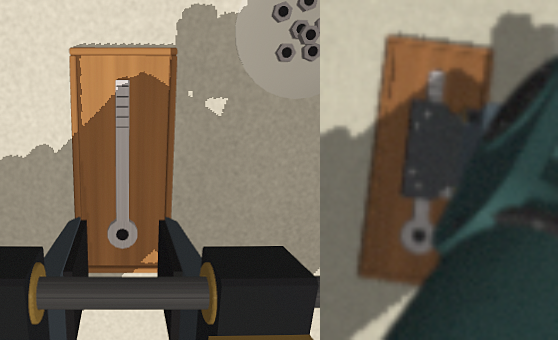

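The dipstick lies in the tray, released, with its tip at (122,82) and head at (122,235), well inside the walls. On the way to the cover I'll take a closer housing look for accuracy.

```bash
python3 plan.py .566 -.019 .31 30.2
```

```text
t 8.87 shift [ 0.3318 -1.6138 -0.5066] turn [-0.0023  0.0019 -0.8243] rows 9.0
```

>>> jog_arm([
  [[0,-0.15,-0.2],[0,0,0]],
  [[0.08,-0.3,-0.35],[0,0,0]],
  [[0.17,-0.45,-0.5],[0,0,0]],
  [[0.17,-0.65,-0.5],[0,0,0]],
  [[0.17,-0.8,-0.5],[0,0,0]],
  [[0.17,-0.8,-0.5],[0,0,0]],
], claw=0.2)

```text
time_s: 9.37
eef_pos: [0.5154, -0.1723, 0.3093]
ee_rot: [[0.993, -0.117, -0.001], [-0.117, -0.993, 0.001], [-0.001, -0.001, -1.0]]
contact_force: [-0.0, -1.3, -0.2]
gripper_width: 0.0722
gripper_force: 0.0
```

>>> jog_arm([
  [[0.166,-0.81,0],[0,0,-0.824]],
  [[0.166,-0.81,0],[0,0,-0.824]],
  [[0.166,-0.81,0],[0,0,-0.824]],
  [[0.166,-0.81,0],[0,0,-0.824]],
  [[0.166,-0.81,0],[0,0,-0.824]],
  [[0.166,-0.81,0],[0,0,-0.824]],
  [[0.166,-0.81,0],[0,0,-0.824]],
  [[0.166,-0.81,0],[0,0,-0.824]],
  [[0.166,-0.81,0],[0,0,-0.824]],
  [[0.166,-0.81,0],[0,0,-0.824]],
  [[0.166,-0.81,0],[0,0,-0.824]],
])

```text
time_s: 10.28
eef_pos: [0.5671, -0.021, 0.3099]
ee_rot: [[0.866, 0.501, 0.0], [0.501, -0.866, -0.0], [0.0, 0.0, -1.0]]
contact_force: [1.0, 0.6, 0.1]
gripper_width: 0.0727
gripper_force: 0.0
```

```bash
cat >> look.py <<'E'
def project(s,X,tool):
    T=np.array(s['tool_from_camera']);Rt,p=map(np.array,tool);C=Rt@T[:3,3]+p;R=Rt@T[:3,:3]
    K=np.array([[s['fx'],0,s['cx']],[0,s['fy'],s['cy']],[0,0,1]])
    return cv2.projectPoints(np.float64((X-C)@R),np.zeros(3),np.zeros(3),K,np.array(s['distortion']))[0].reshape(-1,2)
def holes(f,guess,z):
    import pickle
    st=manip.sense();s=snap('wrist',f);T=(st['ee_rot'],st['eef_pos']);s['tool']=T;pickle.dump(s,open(f'pics/{f}.pkl','wb'))
    uv=project(s,np.c_[guess,np.full(len(guess),z)],T);d=dark(s,uv,5);P=ray(s,d,z,T)[:,:2]
    print(np.abs(st['qvel']).max(),uv.round(0).tolist(),'moved px',(d-uv).round(1).tolist())
    print(P.round(4).tolist(),[round(float(np.linalg.norm(P[i]-P[j])),4) for i,j in((0,1),(2,3),(4,5),(0,4),(1,5),(2,4),(3,5))])
    return P
E
python3 - <<'E'
from look import *
H=holes('w5',np.array([[0.6152, 0.0391], [0.6362, 0.0028], [0.5619, 0.0284], [0.601, -0.0382], [0.4955, -0.0097], [0.5347, -0.0768]]),.06)
np.save('H.npy',H)
E
python3 plan.py .445 .309 .25 103.4
```

```text
0.3085978140454718 [[298.0, 101.0], [335.0, 101.0], [284.0, 146.0], [350.0, 146.0], [286.0, 208.0], [348.0, 207.0]] moved px [[1.7, 2.0], [-0.0, -0.3], [3.0, 2.6], [-0.0, 0.8], [3.9, -3.7], [-4.2, -4.2]]
[[0.6142, 0.0363], [0.6365, 0.003], [0.5609, 0.0239], [0.6002, -0.0387], [0.5022, -0.0116], [0.5368, -0.0694]] [0.04, 0.0738, 0.0674, 0.1218, 0.1232, 0.0686, 0.0705]
t 10.33 shift [ 0.2979 -1.7331  0.2998] turn [ 1.0000e-04 -1.0000e-04 -1.6294e+00] rows 11.0
```

```bash
sed -i 's/dark(s,uv,5)/dark(s,uv,R)/; s/def holes(f,guess,z)/def holes(f,guess,z,R=3)/' look.py
python3 - <<'E'
from look import *
s=load('w5');T=s['tool']
g=np.array([[0.6152, 0.0391], [0.6362, 0.0028], [0.5619, 0.0284], [0.601, -0.0382], [0.4955, -0.0097], [0.5347, -0.0768]])
uv=project(s,np.c_[g,np.full(6,.06)],T)
for r in(2,3):
    d=dark(s,uv,r);P=ray(s,d,.06,T)[:,:2];print((d-uv).round(1).tolist());print(P.round(4).tolist(),[round(float(np.linalg.norm(P[i]-P[j])),4) for i,j in((0,1),(2,3),(4,5),(0,4),(1,5),(2,4),(3,5))])
    if r==2: np.save('H.npy',P);print(kabsch(g,P))
E
```

```text
[[-0.1, -0.2], [0.0, -0.2], [-0.4, -0.4], [0.2, -0.1], [0.0, -0.1], [0.3, 0.0]]
[[0.6153, 0.0393], [0.6364, 0.0029], [0.562, 0.029], [0.6013, -0.0384], [0.4956, -0.0097], [0.5349, -0.0771]] [0.0421, 0.078, 0.0781, 0.1294, 0.1293, 0.0769, 0.0769]
(np.float64(0.03892970391537951), array([[ 9.99999769e-01, -6.79451458e-04],
       [ 6.79451458e-04,  9.99999769e-01]]), array([ 0.0001603 , -0.00031682]), array([6.62780460e-05, 8.02022713e-05, 5.65297690e-04, 2.78466812e-04,
       9.66459881e-05, 3.58481682e-04]))
[[0.0, -0.0], [0.1, -0.1], [-0.3, -0.4], [0.3, -0.1], [0.1, -0.1], [0.2, -0.0]]
[[0.6152, 0.0391], [0.6364, 0.0027], [0.5621, 0.0289], [0.6013, -0.0384], [0.4957, -0.0098], [0.5348, -0.077]] [0.0421, 0.0779, 0.0778, 0.1291, 0.1291, 0.0768, 0.0768]
```

>>> jog_arm([
  [[0.1,-0.15,0],[0,0,-0.1]],
  [[0.15,-0.3,0],[0,0,-0.2]],
  [[0.15,-0.5,0],[0,0,-0.35]],
  [[0.15,-0.7,0],[0,0,-0.5]],
  [[0.15,-0.87,0],[0,0,-0.65]],
  [[0.15,-0.87,0],[0,0,-0.8]],
  [[0.15,-0.87,0],[0,0,-0.815]],
  [[0.15,-0.87,0],[0,0,-0.815]],
  [[0.15,-0.87,0],[0,0,-0.815]],
])

```text
time_s: 11.08
eef_pos: [0.5061, 0.1446, 0.31]
ee_rot: [[0.397, 0.918, 0.0], [0.918, -0.397, -0.0], [0.0, 0.0, -1.0]]
contact_force: [0.6, -0.6, 0.1]
gripper_width: 0.073
gripper_force: 0.0
```

```bash
python3 plan.py .445 .309 .26 103.4
```

```text
t 11.08 shift [ 0.6328 -0.6072  0.25  ] turn [ 3.000e-04  0.000e+00 -8.182e-01] rows 6.0
```

Housing measurements agree to 0.2 mm. Now go above the cover.

>>> jog_arm([
  [[0.1,-0.1,0],[0,0,-0.15]],
  [[0.25,-0.25,0.1],[0,0,-0.3]],
  [[0.4,-0.4,0.2],[0,0,-0.45]],
  [[0.55,-0.55,0.25],[0,0,-0.6]],
  [[0.633,-0.607,0.25],[0,0,-0.75]],
  [[0.633,-0.607,0.25],[0,0,-0.818]],
  [[0.633,-0.607,0.25],[0,0,-0.818]],
  [[0.633,-0.607,0.25],[0,0,-0.818]],
  [[0.633,-0.607,0.25],[0,0,-0.818]],
], claw=0.4)

```text
time_s: 11.83
eef_pos: [0.4445, 0.3084, 0.26]
ee_rot: [[-0.231, 0.973, 0.0], [0.973, 0.231, -0.0], [-0.0, 0.0, -1.0]]
contact_force: [-0.1, 0.4, -0.3]
gripper_width: 0.0548
gripper_force: 0.0
```

Run:
```python
from look import *
C=holes('w6',np.array([[0.4103, 0.3689], [0.4509, 0.3785], [0.4046, 0.3151], [0.4802, 0.3331], [0.4221, 0.2402], [0.4983, 0.2583]]),.008,2)
H=np.load('H.npy');np.save('C.npy',C)
th,R,t,e=kabsch(C,H);print(th,e)
n,w=C[[0,1]].mean(0),C[[4,5]].mean(0);u=(n-w)/np.linalg.norm(n-w);g=(n+w)/2-.007*u;yaw=np.degrees(np.arctan2(u[1],u[0]))
G=R@g+t;print('grasp',g,yaw,'place TCP',G,yaw+th)
import plan;plan.go([*g,.014],yaw)
```

```text
0.7128546571243822 [[305.0, 106.0], [341.0, 106.0], [291.0, 150.0], [356.0, 150.0], [292.0, 211.0], [355.0, 211.0]] moved px [[-0.4, -0.4], [-0.2, -0.4], [-0.9, -0.6], [-0.1, -0.5], [0.0, -0.2], [-0.4, -0.1]]
[[0.4097, 0.3692], [0.4505, 0.3789], [0.4035, 0.3155], [0.4799, 0.3337], [0.4221, 0.2404], [0.4977, 0.2583]] [0.0419, 0.0786, 0.0777, 0.1294, 0.1295, 0.0774, 0.0774]
-73.19896212710141 [1.64564692e-04 5.64252419e-05 5.65309609e-04 2.61408747e-04
 3.00338924e-04 2.78040193e-04]
grasp [0.4466583  0.30491415] 103.43067215913294 place TCP [ 0.56441968 -0.01482941] 30.23171003203153
t 11.88 shift [-0.0195  0.0063  1.2305] turn [ 0.0003 -0.     -0.0003] rows 6.0
```

View pics/w6.png

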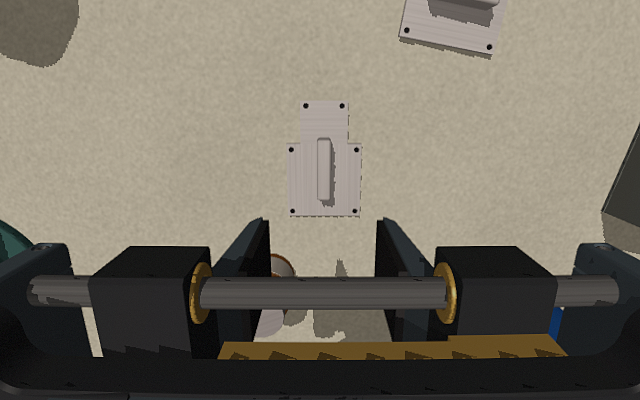

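The wrist view shows the cover squarely below, nose up, with its rib at (323,168) parallel to the fingers. Descend.

>>> jog_arm([
  [[-0.0195,0.006,0.2],[0,0,0]],
  [[-0.0195,0.006,0.4],[0,0,0]],
  [[-0.0195,0.006,0.6],[0,0,0]],
  [[-0.0195,0.006,0.75],[0,0,0]],
  [[-0.0195,0.006,0.85],[0,0,0]],
  [[-0.0195,0.006,0.85],[0,0,0]],
  [[-0.0195,0.006,0.85],[0,0,0]],
])

```text
time_s: 12.47
eef_pos: [0.4461, 0.3051, 0.0898]
ee_rot: [[-0.234, 0.972, -0.001], [0.972, 0.234, -0.001], [-0.0, -0.001, -1.0]]
contact_force: [0.3, -0.4, 0.4]
gripper_width: 0.0547
gripper_force: 0.0
```

```bash
python3 plan.py .44666 .30491 .0125 103.43
```

```text
t 12.47 shift [-0.0014  0.0032  0.3867] turn [-0.0017  0.0006  0.0023] rows 2.0
```

>>> jog_arm([
  [[-0.001,0.002,0.12],[0,0,0]],
  [[-0.001,0.002,0.22],[0,0,0]],
  [[-0.001,0.002,0.3],[0,0,0]],
  [[-0.001,0.002,0.35],[0,0,0]],
  [[-0.001,0.002,0.38],[0,0,0]],
  [[-0.001,0.002,0.387],[0,0,0]],
  [[-0.001,0.002,0.387],[0,0,0]],
  [[-0.001,0.002,0.387],[0,0,0]],
  [[-0.001,0.002,0.387],[0,0,0]],
])

```text
time_s: 13.22
eef_pos: [0.4469, 0.3061, 0.0135]
ee_rot: [[-0.236, 0.972, 0.001], [0.972, 0.236, 0.001], [0.0, 0.001, -1.0]]
contact_force: [0.6, -0.7, 0.7]
gripper_width: 0.0548
gripper_force: 0.0
```

```bash
python3 plan.py .44666 .30491 .0125 103.43
```

```text
t 13.22 shift [-0.0057 -0.0024  0.0049] turn [ 0.0017 -0.0006  0.0054] rows 1.0
```

>>> jog_arm([
  [[0,0,0],[0,0,0]],
  [[0,0,0],[0,0,0]],
  [[0,0,0],[0,0,0]],
  [[0,0,0],[0,0,0]],
  [[0,0,0],[0,0,0]],
  [[0,0,0],[0,0,0]],
  [[0,0,0],[0,0,0]],
  [[0,0,0],[0,0,0]],
  [[0,0,0],[0,0,0]],
  [[0,0,0],[0,0,0]],
  [[0,0,0],[0,0,0]],
  [[0,0,0],[0,0,0]],
], claw=1)

```text
time_s: 14.22
eef_pos: [0.4463, 0.3057, 0.0125]
ee_rot: [[-0.236, 0.972, -0.0], [0.972, 0.236, -0.0], [-0.0, -0.0, -1.0]]
contact_force: [-0.2, -0.1, 0.3]
gripper_width: 0.0155
gripper_force: 30.0
```

Run:
```python
from look import *
import plan;plan.go([.44666,.30491,.0125],103.43)
st=manip.sense();print(st['eef_pos'],st['gripper_width'],st['gripper_force'])
# recheck holes after closing on the rib
C=np.load('C.npy');C2=holes('w7',C,.008,2)
```

```text
t 14.22 shift [-0.0045  0.0009  0.0001] turn [-0.0001  0.      0.0055] rows 1.0
[0.44627523 0.30574501 0.01251443] 0.015508971044927915 29.99347060918808look.py:22: RuntimeWarning: invalid value encountered in scalar divide
  yy,xx=np.mgrid[y0:y0+2*r+1,x0:x0+2*r+1];u,v=(w*xx).sum()/w.sum(),(w*yy).sum()/w.sum()
Traceback (most recent call last):
  File "look.py", line 36, in holes
    uv=project(s,np.c_[guess,np.full(len(guess),z)],T);d=dark(s,uv,R);P=ray(s,d,z,T)[:,:2]
                                                         ~~~~^^^^^^^^
  File "look.py", line 21, in dark
    x0,y0=int(round(u))-r,int(round(v))-r;p=g[y0:y0+2*r+1,x0:x0+2*r+1];w=np.clip(np.median(p)-15-p,0,None)
              ~~~~~^^^
ValueError: cannot convert float NaN to integer
```

Gripped the rib. Lift and check the in-hand pose with the two nose holes, which should be visible ahead of the fingers.

>>> jog_arm([
  [[0,0,-0.03],[0,0,0]],
  [[0,0,-0.1],[0,0,0]],
  [[0,0,-0.2],[0,0,0]],
  [[0,0,-0.35],[0,0,0]],
  [[0,0,-0.52],[0,0,0]],
  [[0,0,-0.7],[0,0,0]],
  [[0,0,-0.85],[0,0,0]],
  [[0,0,-0.95],[0,0,0]],
  [[0,0,-1],[0,0,0]],
  [[0,0,-1],[0,0,0]],
  [[0,0,-1],[0,0,0]],
])

```text
time_s: 15.18
eef_pos: [0.446, 0.3055, 0.2119]
ee_rot: [[-0.236, 0.972, -0.0], [0.972, 0.236, -0.0], [-0.0, -0.0, -1.0]]
contact_force: [0.2, -0.7, -3.7]
gripper_width: 0.0159
gripper_force: 30.0
```

Run:
```python
from look import *
import pickle
st=manip.sense();s=snap('wrist','w8');I=(np.diag([1,-1,-1.]),np.zeros(3))
T=(np.eye(3),np.zeros(3))
P=np.array([[.0706,-.021,.0045],[.0706,.021,.0045]])  # tool coordinates expected
uv=project(s,P,T);print(uv.round(1).tolist())
x0,y0=uv.mean(0).astype(int);a=s['frame'][:,:,::-1]
cv2.imwrite('pics/c8.png',cv2.resize(a[max(0,y0-60):y0+140,x0-120:x0+120],None,fx=2.5,fy=2.5));print(max(0,y0-60),x0-120)
try:
    for r in(3,4,5):
        d=dark(s,uv,r);print(d.round(1).tolist(),ray(s,d,.0045,T).round(4).tolist())
except Exception as e:print(e)
import plan;plan.go([.5652,-.0144,.2125],30.23)
```

```text
[[278.1, 110.6], [365.4, 110.6]]
50 201
cannot convert float NaN to integer
t 15.23 shift [-1.6946  0.2031 -0.0062] turn [-1.5000e-03  2.1000e-03  1.6321e+00] rows 11.0look.py:22: RuntimeWarning: invalid value encountered in scalar divide
  yy,xx=np.mgrid[y0:y0+2*r+1,x0:x0+2*r+1];u,v=(w*xx).sum()/w.sum(),(w*yy).sum()/w.sum()
```

View pics/c8.png

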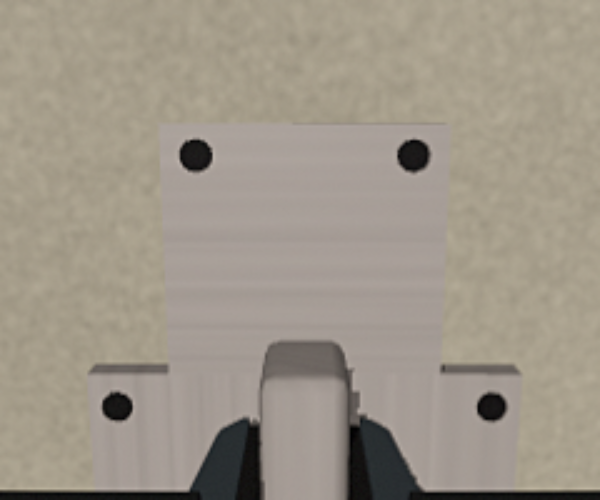

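The crop shows the held cover with four holes at (196,155), (413,155), (117,407) and (491,407), symmetric about the rib. I'll fit the in-hand pose directly to the housing holes.

Run:
```python
from look import *
s=load('w8');T=(np.eye(3),np.zeros(3))
g=np.array([(196,155),(413,155),(117,407),(491,407)])/2.5-.3+[201,50]
d=dark(s,g,9);P=ray(s,d,.0045,T)[:,:2];print(d.round(1).tolist(),P.round(4).tolist(),[round(float(np.linalg.norm(P[i]-P[j])),4) for i,j in((0,1),(2,3),(0,2),(1,3))])
A=P*[1,-1];H=np.load('H.npy');th,R,t,e=kabsch(A,H[:4]);print('fit4 tool yaw',th,'TCP',t,e)
# x offset and yaw from holes with symmetric y
print('yaw of housing',np.degrees(np.arctan2(*(H[[0,1]].mean(0)-H[[4,5]].mean(0))[::-1])))
```

```text
[[278.8, 111.7], [366.0, 111.8], [247.5, 212.3], [397.2, 212.4]] [[0.0701, -0.0206], [0.0701, 0.0213], [0.0191, -0.0386], [0.0191, 0.0392]] [0.0419, 0.0778, 0.054, 0.054]
fit4 tool yaw 30.2193372929427 TCP [ 0.56507608 -0.01397481] [0.00015521 0.00011351 0.00016066 0.00013751]
yaw of housing 30.222495528688842
```

>>> jog_arm([
  [[-0.1,0,0],[0,0,0.1]],
  [[-0.25,0,0],[0,0,0.2]],
  [[-0.4,0,0],[0,0,0.35]],
  [[-0.55,0,0],[0,0,0.5]],
  [[-0.7,0.05,0],[0,0,0.62]],
  [[-0.8,0.1,0],[0,0,0.74]],
  [[-0.88,0.1,0],[0,0,0.82]],
  [[-0.88,0.1,0],[0,0,0.82]],
  [[-0.88,0.1,0],[0,0,0.82]],
  [[-0.88,0.1,0],[0,0,0.82]],
])

```text
time_s: 16.07
eef_pos: [0.5066, 0.1396, 0.2113]
ee_rot: [[0.393, 0.919, -0.002], [0.919, -0.393, -0.0], [-0.001, -0.002, -1.0]]
contact_force: [0.1, -0.9, -3.0]
gripper_width: 0.0161
gripper_force: 30.0
```

```bash
python3 plan.py .5652 -.0144 .17 30.23
```

```text
t 16.07 shift [-0.5925  0.5726  0.2061] turn [-0.0017  0.0021  0.8135] rows 6.0
```

>>> jog_arm([
  [[-0.1,0.1,0],[0,0,0.15]],
  [[-0.22,0.22,0],[0,0,0.3]],
  [[-0.36,0.35,0],[0,0,0.45]],
  [[-0.48,0.47,0],[0,0,0.6]],
  [[-0.56,0.54,0.05],[0,0,0.72]],
  [[-0.593,0.571,0.1],[0,0,0.8]],
  [[-0.593,0.571,0.17],[0,0,0.8135]],
  [[-0.593,0.571,0.206],[0,0,0.8135]],
  [[-0.593,0.571,0.206],[0,0,0.8135]],
  [[-0.593,0.571,0.206],[0,0,0.8135]],
  [[-0.593,0.571,0.206],[0,0,0.8135]],
])

```text
time_s: 16.98
eef_pos: [0.5657, -0.0139, 0.1718]
ee_rot: [[0.864, 0.504, 0.0], [0.504, -0.864, 0.0], [0.0, 0.0, -1.0]]
contact_force: [-0.5, 0.3, -2.3]
gripper_width: 0.0161
gripper_force: 30.0
```

```bash
python3 plan.py .5651 -.0142 .09 30.22
```

```text
t 16.98 shift [-3.700e-03 -2.000e-04  4.092e-01] turn [ 0.0003 -0.0005  0.001 ] rows 2.0
```

>>> jog_arm([
  [[-0.003,0,0.08],[0,0,0]],
  [[-0.003,0,0.18],[0,0,0]],
  [[-0.003,0,0.27],[0,0,0]],
  [[-0.003,0,0.34],[0,0,0]],
  [[-0.003,0,0.38],[0,0,0]],
  [[-0.003,0,0.4],[0,0,0]],
  [[-0.003,0,0.405],[0,0,0]],
  [[-0.003,0,0.405],[0,0,0]],
  [[-0.003,0,0.405],[0,0,0]],
  [[-0.003,0,0.405],[0,0,0]],
  [[-0.003,0,0.405],[0,0,0]],
])

```text
time_s: 17.9
eef_pos: [0.5654, -0.0149, 0.091]
ee_rot: [[0.865, 0.503, 0.001], [0.503, -0.865, -0.0], [0.001, 0.001, -1.0]]
contact_force: [0.3, -0.3, -2.4]
gripper_width: 0.0161
gripper_force: 30.0
```

```bash
python3 plan.py .5651 -.0142 .0725 30.22
```

```text
t 17.9 shift [ 0.0004 -0.0036  0.0923] turn [ 0.0007 -0.001  -0.0011] rows 1.0
```

>>> jog_arm([
  [[0,-0.003,0.015],[0,0,0]],
  [[0,-0.003,0.03],[0,0,0]],
  [[0,-0.003,0.042],[0,0,0]],
  [[0,-0.003,0.052],[0,0,0]],
  [[0,-0.003,0.061],[0,0,0]],
  [[0,-0.003,0.069],[0,0,0]],
  [[0,-0.003,0.076],[0,0,0]],
  [[0,-0.003,0.082],[0,0,0]],
  [[0,-0.003,0.087],[0,0,0]],
  [[0,-0.003,0.09],[0,0,0]],
  [[0,-0.003,0.09],[0,0,0]],
  [[0,-0.003,0.09],[0,0,0]],
])

```text
time_s: 18.9
eef_pos: [0.5647, -0.0143, 0.0725]
ee_rot: [[0.865, 0.503, -0.0], [0.503, -0.865, 0.0], [-0.0, -0.0, -1.0]]
contact_force: [-2.3, -0.3, 2.6]
gripper_width: 0.016
gripper_force: 30.0
```

```bash
python3 plan.py .5651 -.0142 .0725 30.22
```

```text
t 18.9 shift [0.0019 0.0004 0.0001] turn [-0.      0.     -0.0012] rows 1.0
```

Seated: the force reversed sign at the expected height. Release, then lift straight up.

>>> jog_arm([
  [[0,0,0],[0,0,0]],
  [[0,0,0],[0,0,0]],
  [[0,0,0],[0,0,0]],
  [[0,0,0],[0,0,0]],
  [[0,0,0],[0,0,0]],
  [[0,0,0],[0,0,0]],
  [[0,0,0],[0,0,0]],
  [[0,0,0],[0,0,0]],
  [[0,0,-0.1],[0,0,0]],
  [[0,0,-0.25],[0,0,0]],
  [[0,0,-0.45],[0,0,0]],
  [[0,0,-0.65],[0,0,0]],
  [[0,0,-0.85],[0,0,0]],
  [[0,0,-1],[0,0,0]],
  [[0,0,-1],[0,0,0]],
  [[0,0,-1],[0,0,0]],
  [[0,0,-1],[0,0,0]],
  [[0,0,-1],[0,0,0]],
], claw=0.5)

```text
time_s: 20.4
eef_pos: [0.5639, -0.0143, 0.2707]
ee_rot: [[0.865, 0.502, -0.002], [0.502, -0.865, 0.0], [-0.002, -0.001, -1.0]]
contact_force: [0.5, 0.2, -1.0]
gripper_width: 0.0458
gripper_force: 0.0
```

Run:
```python
from look import *
H=np.load('H.npy');P=holes('w9',H,.068,2)
th,R,t,e=kabsch(H,P);print('yaw err',th,'offset',P.mean(0)-H.mean(0),e)
st=manip.sense();print(st['time_s'],st['gripper_width'])
```

```text
0.34778028855803195 [[303.0, 102.0], [344.0, 102.0], [287.0, 152.0], [361.0, 152.0], [289.0, 220.0], [359.0, 220.0]] moved px [[-1.9, -0.8], [-0.9, -0.7], [-2.0, 0.4], [-1.5, 1.3], [-0.9, 0.4], [-1.3, 0.2]]
[[0.6151, 0.0413], [0.6366, 0.004], [0.5606, 0.0307], [0.5992, -0.0377], [0.4946, -0.009], [0.5339, -0.0759]] [0.043, 0.0786, 0.0776, 0.1305, 0.1301, 0.0769, 0.0757]
yaw err -0.018212702303079965 offset [-0.00092184  0.00121544] [1.05538139e-03 1.05469553e-03 6.89943027e-04 1.23958590e-03
 5.71188643e-04 5.64310228e-05]
20.45 0.045912690051376694
```

Run:
```python
from look import *
H=np.load('H.npy');s=load('w9');T=s['tool'];uv=project(s,np.c_[H,np.full(6,.068)],T)
for r in(3,4,5):
    P=ray(s,dark(s,uv,r),.068,T)[:,:2];th,R,t,e=kabsch(H,P);print(r,th,P.mean(0)-H.mean(0),e.round(4),[round(float(np.linalg.norm(P[i]-P[j])),4) for i,j in((0,1),(2,3),(4,5),(0,4))])
```

```text
3 -0.043761940261002434 [-0.00075681  0.0004191 ] [0.     0.0001 0.     0.0001 0.     0.0001] [0.042, 0.078, 0.078, 0.1294]
4 -0.07264900534082347 [-0.00076621  0.00028583] [0.0001 0.0001 0.0001 0.     0.     0.0001] [0.0419, 0.0779, 0.078, 0.1292]
5 -0.09476260628317984 [-0.00070591  0.00016596] [0.0002 0.0002 0.0001 0.0007 0.0001 0.0002] [0.0419, 0.0787, 0.078, 0.1292]
```

The cover is within 1 mm and 0.1° of the housing, and its hole spacings match at z = 68 mm, so it is seated. Hand in.

```bash
python3 -c "
from rig import manip;print(manip.sign_off())"
```

```text
the job is handed in; nothing more can be done
None
```

The job is handed in (sign-off gave no verdict): the dipstick lies released in the tool rest, and the cover sits on the housing within about 1 mm and 0.1° by the wrist camera.

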